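Square up the blanks and set the hold-down screw

TASK

On the model-making bench, tap the three loose grey blanks in the squaring jig home against both of its fences, so that their edges line up as one flush, square stack. Then turn the round black thumbscrew clockwise (seen from above) until it seats, and back it off a quarter turn. Finish while still gripping the thumbscrew at that setting: do not let go; leave the stack square and do not disturb the bottles and the jar.

Things in the scene. Friction and masses are not known exactly. Their poses are not given: they have to be found in the camera images.
- jig: Aluminium squaring jig, fixed to the bench. Origin: at bench height, under the centre of a blank that is fully home; x points to the far fence, y to the side fence, z up. In its frame (mm): base plate x -70 to 100, y -55 to 65, 8 high; on it a platen x -45 to 45, y -30 to 30, top at z 13, carrying the blanks: their edges overhang it, so fingers reach 5 mm below the lowest blank.
- far_fence (a point): Middle of the far fence's inner face, at its top edge: jig (55, 4, 26) mm. Steel strip 8 thick, along jig y from -40 to 48, rising from the base. The blanks' opposite (jig -x) edges are free to be tapped.
- side_fence (a point): Middle of the side fence's inner face, at its top edge: jig (-2.5, 40, 26) mm. Steel strip 8 thick, along jig x from -50 to 45. The blanks' opposite (jig -y) edges are free to be tapped.
- bridge (a point): Centre of the top of the bridge that carries the thumbscrew: jig (75, 15, 50) mm, behind the far fence. The bridge spans x 62 to 88, y -15 to 45, z 40 to 50 on two posts.
- foot_tip (a point): Middle of the underside of the hold-down foot's nose, at jig (40, 15) mm, over the stack's far edge. Steel bar 24 wide (jig y 3 to 27), 6 thick, under the bridge. Underside at z 28, just on the finished stack, when the screw is seated, and 1.4 mm higher per radian the screw is open: it clears the blanks by 2.8 mm or more at the start.
- blank_low: The lowest of three equal grey plastic blanks, 110 x 80 x 5 mm, about 46 g, loose in a rough stack on the jig. Origin: centre of its underside; x along the 110 mm, y along the 80 mm. Fully home against both fences its origin is at jig (0, 0, 13) mm, square to the jig; it starts 6 to 18 mm short in jig x and 6 to 16 mm short in jig y, turned up to 4 degrees.
- blank_mid: The middle one of three equal grey plastic blanks, 110 x 80 x 5 mm, about 46 g, loose in a rough stack on the jig. Origin: centre of its underside; x along the 110 mm, y along the 80 mm. Fully home against both fences its origin is at jig (0, 0, 18) mm, square to the jig; it starts 6 to 18 mm short in jig x and 6 to 16 mm short in jig y, turned up to 4 degrees.
- blank_top: The top one of three equal grey plastic blanks, 110 x 80 x 5 mm, about 46 g, loose in a rough stack on the jig. Origin: centre of its underside; x along the 110 mm, y along the 80 mm. Fully home against both fences its origin is at jig (0, 0, 23) mm, square to the jig; it starts 6 to 18 mm short in jig x and 6 to 16 mm short in jig y, turned up to 4 degrees.
- knob_grip (a point): Thumbscrew head: round, black, ribbed, 34 mm diameter, z 54 to 82, a pale line on top; it turns without rising or sinking. This point is on its upright axis at jig (75, 15, 74) mm, turning with it: with the grasp point here the fingertips clear the bridge (top z 50). Grip it from above across any diameter. A grip of 40 N or more turns it freely, and slips if turned on against the seat.
- screw (a joint): Angle of the thumbscrew in rad. 0 = seated, a hard stop; it grows as the screw is backed off (counter-clockwise from above). It starts 2.0 to 2.8 rad open, can open to 3.8, turns with a light friction of 0.05 N m and stays where it is left. A quarter turn backed off from the seat reads 1.57.
- cement_jar: Bystander: low glass jar with a green cap, 48 mm diameter, 62 mm high; origin at the centre of its underside.
- drink_bottle: Bystander: clear bottle with a white cap, 64 mm diameter, 190 mm high; origin at the centre of its underside.
- glue_bottle: Bystander: small white glue bottle, 24 mm diameter, 55 mm high; origin at the centre of its underside.

How it is judged:
On the way, in this order (a step that is already met when the one before it is completed fails the run):
1. the three blanks are home against both fences, edges flush, the screw not yet seated (x of blank_low in the frame of jig between -0.0025 and 0.0025 m and y of blank_low in the frame of jig between -0.0025 and 0.0025 m and z of blank_low in the frame of jig between 0.0105 and 0.0155 m and angle between the x axis of each of blank_low, blank_mid, blank_top and the x axis of jig, either way round below 0.05 rad and x of blank_mid in the frame of jig between -0.0025 and 0.0025 m and y of blank_mid in the frame of jig between -0.0025 and 0.0025 m and z of blank_mid in the frame of jig between 0.0155 and 0.0205 m and x of blank_top in the frame of jig between -0.0025 and 0.0025 m and y of blank_top in the frame of jig between -0.0025 and 0.0025 m and z of blank_top in the frame of jig between 0.0205 and 0.0255 m and value of joint screw above 0.3 rad), for 0.2 s.
2. the thumbscrew is turned down to its seat (value of joint screw below 0.06 rad), for 0.2 s.
At the end, for the whole second after the job is handed in: Each blank lies on the stack within 2.5 mm of home in both directions and in height and within 0.05 rad of square; the screw stands a quarter turn off its seat (1.57 rad, give or take 0.26); the fingers still grip the knob (more than 3 N); the jar and bottles stand upright (x of blank_low in the frame of jig between -0.0025 and 0.0025 m and y of blank_low in the frame of jig between -0.0025 and 0.0025 m and z of blank_low in the frame of jig between 0.0105 and 0.0155 m and angle between the x axis of each of blank_low, blank_mid, blank_top and the x axis of jig, either way round below 0.05 rad and x of blank_mid in the frame of jig between -0.0025 and 0.0025 m and y of blank_mid in the frame of jig between -0.0025 and 0.0025 m and z of blank_mid in the frame of jig between 0.0155 and 0.0205 m and x of blank_top in the frame of jig between -0.0025 and 0.0025 m and y of blank_top in the frame of jig between -0.0025 and 0.0025 m and z of blank_top in the frame of jig between 0.0205 and 0.0255 m and value of joint screw between 1.31 and 1.83 rad and contact force between the fingers and screw above 3 N and angle between each of cement_jar, drink_bottle, glue_bottle's own z axis and vertical below 0.2 rad); the arm keeps its last pose, push and grip.
It fails at once if the jar or a bottle is pushed more than 15 mm or knocked over (distance of any of cement_jar, drink_bottle, glue_bottle from where it was at the start of the episode above 0.015 m or angle between any of cement_jar, drink_bottle, glue_bottle's own z axis and vertical above 0.4 rad).
It also fails if it takes over 72 s, if anything falls off the work surface, if the arm or the gripper's body presses on something with over 40 N, if the wrist force passes 120 N, or if a joint passes its speed limit or range.

ROBOT

A 6-joint arm with a two-finger parallel gripper is mounted at the origin on the work surface. World frame = base frame: x ahead of the robot, y to its left, z up, the work surface at z = 0. Lengths are in m, angles in rad, forces in N, time in s.
With the tool pointing down it reaches from about 0.35 to 0.725 m from the base axis. Payload 6 kg.
Tool frame: the origin (TCP) lies midway between the tips of the shut fingers; the grasp point (between the pads) lies 19 mm behind it; z points along the fingers, y is the direction in which the jaws open and shut (so a half turn about z gives the same grasp; the last joint's range is limited). The gripper opens to 85 mm and grips with 20 to 120 N. Pads are 22 mm wide; open, the fingers measure 114 mm over their backs; the gripper's body (76 mm by 85 mm) begins 54 mm behind the grasp point. The pads swing forward as they close: fully open they stand 13 mm farther back than shut.
Start: joints at [1.594, 0.04, 0.085, 0, -1.615, -0.334], TCP at [0.183, 0.571, 0.193] pointing down, gripper open.
Joint ranges: [-2.56, 2.56], [-1.29, 2.01], [-1.08, 1.49], [-3.29, 1.98], [-2.81, -0.18], [-2.99, 2.99]. Speed limits (rad/s): [2.57, 2.57, 3.01, 3.14, 3.14, 3.14].

INTERFACE

Orientations are given as a unit quaternion [x, y, z, w].
In Python, from rig import r gives the robot as it stands. The module is installed in compiled form; this text tells all that it offers. Calls block until the motion is done:
- r.reach(position, orientation): joint-space move of the TCP to a pose.
- r.line_to(position, attitude=None, velocity=0.15, f_stop=None): straight line of the TCP; attitude=None keeps the orientation; velocity is the mean speed in m/s. With f_stop (N) it stops when the force on the tool has changed by that much, and returns True; else False.
- r.set_joints(angles): joint-space move.
- r.let_go() and r.grab(newtons=None): open the fingers fully, or close them until they stop; newtons is the grip in N (None keeps the last).
- r.wait(seconds).
- r.ik(position, orientation): joint angles nearest the present ones, or None.
- r.get_state(): the state.
- r.read_camera(name): name is "scene" or "top" or "wrist"; returns the picture (400x640x3 uint8, red, green, blue); there is no depth.
- r.camera_params(name): a dict with "camera_matrix" (3x3 intrinsics, pixels), "R" (3x3) and "t" (3): a world point X has camera coordinates R X + t. Camera axes: x right, y down, z forward; pixel columns grow to the right and rows downward; lengths in m; the calibration is good to about 2 mm. A picture is of the moment at which its call begins: read the wrist's pose just before it. camera_params takes no time and is no camera call; for the wrist camera it gives the pose at the moment of the call.
A pose or a line that the arm cannot do raises r.PlanningError and nothing moves.
- r.finish_job(): hands the job in, once; it reports no verdict.
The state is a dict: "clock": time; "joints": joint angles; "joint_velocities": joint speeds; "effort": joint torques, N m; "tool_pos": TCP position; "eef_rot": TCP orientation; "ft_force": force on the tool from outside, world axes, zero at the start; "moment": the same for the moment, N m; "finger_gap": opening from 0.0 (shut) to 1.0 (fully open).
Only numpy, scipy, OpenCV 4.12 (cv2) and the standard library are available. Lean on these libraries where they do the work, as an engineer would, in place of code of your own. Each camera call takes 0.05 s, during which the arm holds its last target.

## Working session

There is one attempt and no reset: what is moved stays moved. The work goes in short steps, each a Python script; the robot and the scene stay as the last script left them, time stands still between calls to the robot, and variables do not carry over. Pictures are saved under pics/ and viewed, and the job is handed in when it is done.

```bash
mkdir -p pics; python3 - <<'E'
from rig import r
import cv2
s=r.get_state(); print(s)
for n in ["scene","top","wrist"]:
    p=r.camera_params(n); print(n,p)
    cv2.imwrite(f"pics/{n}0.png",r.read_camera(n)[:,:,::-1])
E
```

```text
{'clock': 0.0, 'joints': array([ 1.59375359e+00,  4.08232407e-02,  8.37575817e-02, -4.71908945e-04,
       -1.61554202e+00, -3.33723589e-01]), 'joint_velocities': array([-0.00078515,  0.00035226, -0.00111085, -0.00080021,  0.00117218,
       -0.00026638]), 'effort': array([ 1.20170612e-04, -3.68203712e+01,  3.47417414e+01,  6.93218172e+00,
       -5.49501245e-03, -4.55562414e-06]), 'tool_pos': array([0.18326216, 0.57087641, 0.19204157]), 'eef_rot': array([ 9.87953473e-01, -1.54748372e-01, -7.13251614e-05,  9.33128849e-04]), 'ft_force': array([ 0.10936581, -0.25610993,  0.11319371]), 'moment': array([ 0.01048653, -0.00847043,  0.01140537]), 'finger_gap': 0.9968263076643193}
scene {'camera_matrix': array([[373.34987966,   0.        , 323.20678541],
       [  0.        , 373.34987966, 203.74228602],
       [  0.        ,   0.        ,   1.        ]]), 'R': array([[ 0.78255351,  0.62247985,  0.01135088],
       [ 0.37249761, -0.4535229 , -0.80966815],
       [-0.49885422,  0.63783683, -0.58677819]]), 't': array([-0.41186429, -0.14661547,  1.1508043 ])}
top {'camera_matrix': array([[372.6638956 ,   0.        , 320.4252154 ],
       [  0.        , 372.6638956 , 205.13055522],
       [  0.        ,   0.        ,   1.        ]]), 'R': array([[-0.10221547, -0.99474883,  0.00517395],
       [-0.97447865,  0.09908493, -0.20142876],
       [ 0.19985836, -0.02563104, -0.9794895 ]]), 't': array([0.02995497, 0.5434103 , 0.89296361])}
wrist {'camera_matrix': array([[299.26453614,   0.        , 315.24168785],
       [  0.        , 299.26453614, 198.88567038],
       [  0.        ,   0.        ,   1.        ]]), 'R': array([[-0.30607919, -0.95200265,  0.00254728],
       [-0.90139879,  0.2906682 ,  0.32092401],
       [-0.30626093,  0.09593205, -0.94710152]]), 't': array([ 0.59909624, -0.04257263,  0.38210986])}
```

View pics/scene0.png

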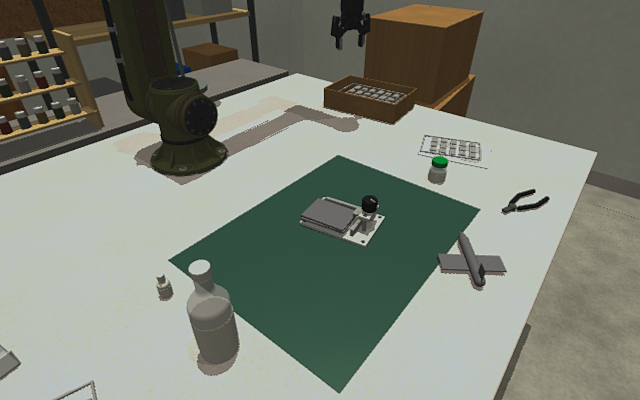

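View pics/top0.png

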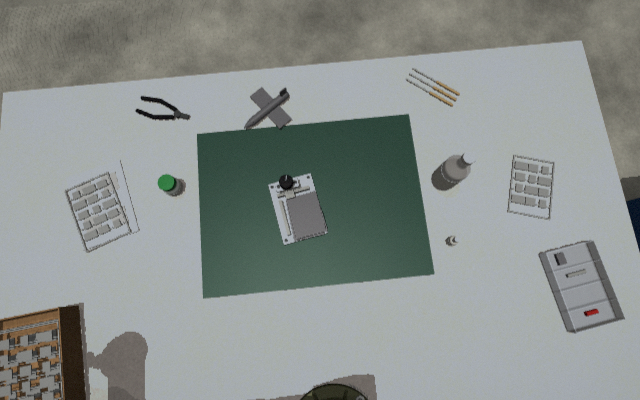

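View pics/wrist0.png

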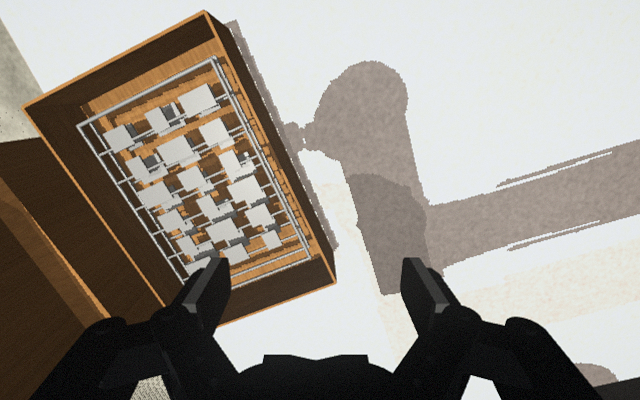

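The top view shows the jig at about (298,208), with the knob at (287,182) and the side fence on the left (+y). The bottle, glue bottle and jar are well clear of it. I'll move the wrist camera above the jig for a close look.

```bash
cat > h.py <<'E'
from rig import r
import numpy as np, cv2
from scipy.spatial.transform import Rotation as Ro
def ray(uv,p,z):
    K,R,t=p["camera_matrix"],p["R"],p["t"]
    d=R.T@np.linalg.solve(K,np.array([uv[0],uv[1],1.]))
    c=-R.T@t
    return c+d*(z-c[2])/d[2]
def proj(X,p):
    x=p["camera_matrix"]@(p["R"]@np.asarray(X)+p["t"]); return x[:2]/x[2]
def down(yaw):  # tool z down, tool y axis at angle yaw of world
    y=np.array([np.cos(yaw),np.sin(yaw),0]); z=np.array([0,0,-1.]); x=np.cross(y,z)
    return Ro.from_matrix(np.c_[x,y,z]).as_quat()
E
python3 - <<'E'
from h import *
p=r.camera_params("top")
for uv,z in [((287,182),.08),((313,174),.008),((269,182),.008),((327,237),.008),((285,245),.008)]: print(uv,ray(uv,p,z))
im=cv2.imread("pics/top0.png")[160:260,240:360]
cv2.imwrite("pics/topc.png",cv2.resize(im,None,fx=6,fy=5.9,interpolation=cv2.INTER_CUBIC))
w=r.camera_params("wrist"); print("cam pos",-w["R"].T@w["t"])
s=r.get_state();print(s["tool_pos"],Ro.from_quat(s["eef_rot"]).as_matrix())
E
```

```text
(287, 182) [0.60595827 0.05251195 0.08      ]
(313, 174) [ 0.64131557 -0.0154395   0.008     ]
(269, 182) [0.63092486 0.10522877 0.008     ]
(327, 237) [ 0.46647744 -0.03514613  0.008     ]
(285, 245) [0.45676777 0.0763401  0.008     ]
cam pos [0.26203717 0.54606728 0.37416811]
[0.18333985 0.57097479 0.19228124] [[ 9.52086359e-01 -3.05829134e-01 -3.27110044e-04]
 [-3.05829288e-01 -9.52085361e-01 -1.38287527e-03]
 [ 1.11486860e-04  1.41665651e-03 -9.99998990e-01]]
```

View pics/topc.png

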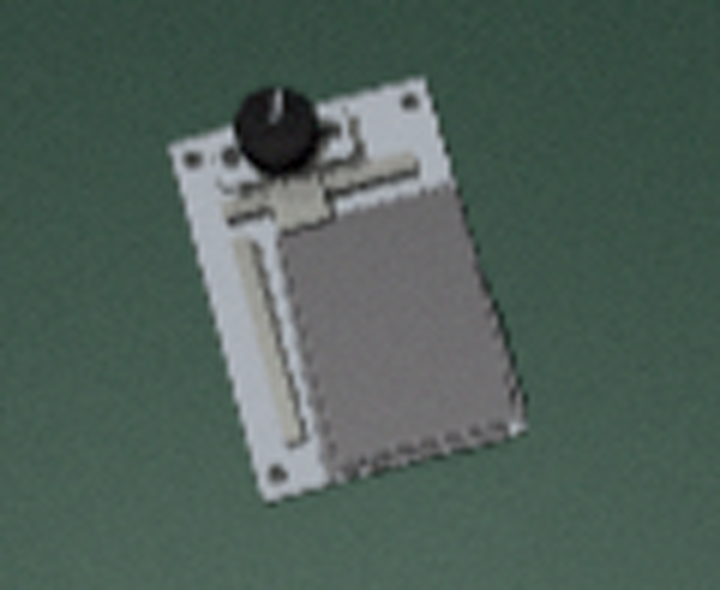

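```bash
python3 - <<'E'
from h import *
q=down(np.radians(9-90))
j=r.ik([.50,.02,.20],q); print(j)
r.reach([.50,.02,.20],q)
p=r.camera_params("wrist"); im=r.read_camera("wrist")[:,:,::-1]
s=r.get_state(); print(s["clock"],s["tool_pos"])
cv2.imwrite("pics/w1.png",im); np.savez("w1.npz",**p)
t=r.read_camera("top")[:,:,::-1]; cv2.imwrite("pics/t1.png",t)
c=im[0:300,170:500]; cv2.imwrite("pics/w1c.png",cv2.resize(c,None,fx=2,fy=2,interpolation=cv2.INTER_CUBIC))
E
```

```text
[ 0.44352904 -0.22608043 -0.15097091  0.         -1.64590585  1.28434692]
2.4667 [0.50003866 0.02061188 0.19988406]
```

View pics/w1c.png

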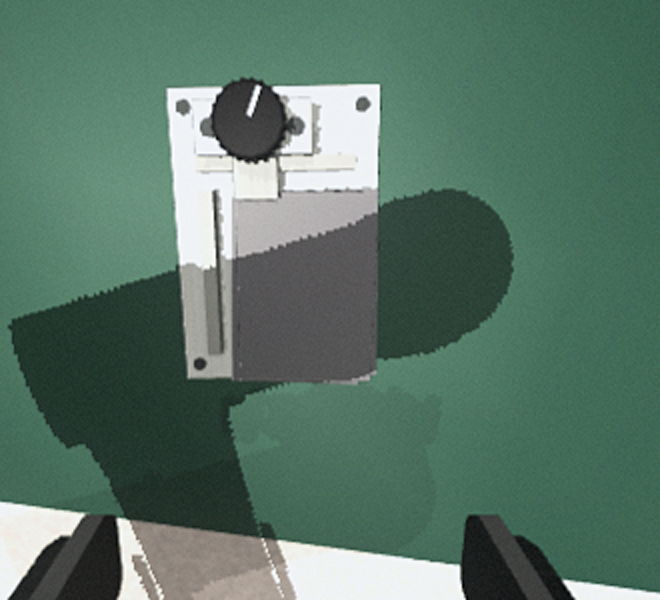

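```bash
python3 - <<'E'
from h import *
p=dict(np.load("w1.npz")); im=cv2.imread("pics/w1.png")
f=lambda a,b:(a/2+170-.25,b/2-.25)
g=cv2.cvtColor(im,cv2.COLOR_BGR2GRAY).astype(float)
def edge(p0,n,dirn):  # subpixel transition scanning
    # p0 list of pts, scan along dirn +-6 px ; max gradient with sub-pixel centroid
    out=[]
    for q in p0:
        s=np.arange(-6,6.01,.25)
        xs=np.array([q[0]+s*dirn[0]]).astype(np.float32); ys=np.array([q[1]+s*dirn[1]]).astype(np.float32)
        v=cv2.remap(g.astype(np.float32),xs,ys,cv2.INTER_LINEAR)[0]
        d=np.abs(np.gradient(v)); k=d.argmax(); w=slice(max(0,k-4),k+5)
        ss=(s[w]*d[w]).sum()/d[w].sum(); out.append((q[0]+ss*dirn[0],q[1]+ss*dirn[1]))
    return np.array(out)
def lin(a,b,lo,hi,dirn):
    a,b=np.array(f(*a)),np.array(f(*b))
    return edge([a+(b-a)*k for k in np.linspace(lo,hi,15)],0,dirn)
L=lin((167,88),(188,379),.08,.5,(1,0)); F=lin((167,88),(380,85),.05,.2,(0,1)); F=np.r_[F,lin((167,88),(380,85),.6,.95,(0,1))]
Rt=lin((380,85),(378,190),.1,.85,(1,0))
def fit(P,z):
    W=np.array([ray(u,p,z)[:2] for u in P]); m=np.median(W,0)
    vx,vy,x0,y0=cv2.fitLine(W.astype(np.float32),cv2.DIST_HUBER,0,.001,.001).ravel()
    print("res",np.abs((W-[x0,y0])@[-vy,vx]).max()); return np.array([x0,y0]),np.array([vx,vy])
l,fr,rt=fit(L,.008),fit(F,.008),fit(Rt,.008)
for n,x in zip("LFR",(l,fr,rt)): print(n,x[0],np.degrees(np.arctan2(x[1][1],x[1][0])))
def inter(a,b):
    s=np.linalg.solve(np.c_[a[1],-b[1]],b[0]-a[0]); return a[0]+s[0]*a[1]
c1,c2=inter(l,fr),inter(rt,fr); print(c1,c2,np.linalg.norm(c1-c2))
nl=ray(f(188,379),p,.008)[:2]; print("nearleft",nl,np.linalg.norm(nl-c1), np.degrees(np.arctan2(*(c1-nl)[::-1])))
k=ray(f(250,118),p,.082); print("knob",k)
b=[f(233,193),f(377,191),f(377,377),f(234,381)]
for u in b: print("blank",ray(u,p,.028)[:2])
print("shortedge line")
np.save("corners.npy",[c1,c2,nl])
ym=np.arctan2(*(c1-nl)[::-1])
for yaw in (ym,np.arctan2(*(c1-c2)[::-1])-np.pi/2):
    R=np.array([[np.cos(yaw),-np.sin(yaw)],[np.sin(yaw),np.cos(yaw)]])
    o=[c1-R@[.1,.065],c2-R@[.1,-.055],nl-R@[-.07,.065],k[:2]-R@[.075,.015]]
    print(np.degrees(yaw),o)
    om=np.mean(o[:3],0)
    for u in b: print("blank jig",R.T@(ray(u,p,.028)[:2]-om)*1e3)
E
```

```text
res 0.004272261810349586
res 0.005746242553919112
res 0.00045718476597620273
L [0.58236426 0.10376193] 9.539726
F [0.63520765 0.0646937 ] -79.94061
R [ 0.62455666 -0.01060508] 9.635339
[0.62694794 0.11125447] [ 0.6478634  -0.00664825] 0.1197435
nearleft [0.45890902 0.08187304] 0.17058824140086248 9.917846450636718
knob [0.61158782 0.05711236 0.082     ]
blank [0.57763188 0.06555238]
blank [ 0.59129268 -0.01374541]
blank [ 0.4850044  -0.03569612]
blank [0.468639   0.05108838]
shortedge line
9.917846450636718 [array([0.5396377 , 0.03000225]), array([0.53988484, 0.03030622]), array([0.53905825, 0.02990094]), array([0.54029218, 0.02941883])]
blank jig [43.64687383 28.38927018]
blank jig [ 43.44559712 -52.07634834]
blank jig [-65.03498346 -55.39236316]
blank jig [-66.20840367  32.91392057]
10.059386 [array([0.53983869, 0.02978681]), array([0.53979388, 0.03003937]), array([0.5391864 , 0.03009909]), array([0.54036081, 0.02924278])]
blank jig [43.65524626 28.38848573]
blank jig [ 43.25519256 -52.07639071]
blank jig [-65.23324962 -55.1244113 ]
blank jig [-66.18851953  33.18450246]
```

```bash
cat >> h.py <<'E'
YAW=np.radians(9.97); O=np.array([.5398,.0299])
RJ=np.array([[np.cos(YAW),-np.sin(YAW)],[np.sin(YAW),np.cos(YAW)]])
def J(x,y,z): return [*(O+RJ@(np.array([x,y])/1e3)),z/1e3]
def toj(P): return np.r_[RJ.T@(np.asarray(P[:2])-O)*1e3,P[2]*1e3]
def st(tag=""):
    s=r.get_state(); print(tag,round(s["clock"],2),toj(s["tool_pos"]).round(1),s["ft_force"].round(1),s["moment"].round(2),round(s["finger_gap"],3)); return s
E
python3 - <<'E'
from h import *
for nm,a,P in [("ypush",YAW,(-15,-88,-2.5)),("ypush2",YAW,(-5,-50,-2.5)),("xpush",YAW-np.pi/2,(-95,0,10.5)),("xpush b",YAW,(-95,0,10.5)),("xpush c",YAW,(-60,0,10.5))]+[("knob%g"%d,YAW+np.radians(d),(75,15,55)) for d in range(-180,181,30)]:
    j=r.ik(J(*P),down(a)); print(nm, None if j is None else j.round(2))
E
```

```text
ypush None
ypush2 [ 0.33 -0.04 -0.36  0.   -1.26  2.98]
xpush [ 0.49 -0.34 -0.59  0.   -1.32  1.26]
xpush b [ 0.49 -0.34 -0.59  0.   -1.32  2.83]
xpush c [ 0.46 -0.23 -0.5   0.   -1.3   2.85]
knob-180 [ 0.42  0.1  -0.1   0.   -1.37 -0.25]
knob-150 [ 0.42  0.1  -0.1   0.   -1.37  0.28]
knob-120 [ 0.42  0.1  -0.1   0.   -1.37  0.8 ]
knob-90 [ 0.42  0.1  -0.1   0.   -1.37  1.32]
knob-60 [ 0.42  0.1  -0.1   0.   -1.37  1.85]
knob-30 [ 0.42  0.1  -0.1   0.   -1.37  2.37]
knob0 [ 0.42  0.1  -0.1   0.   -1.37  2.9 ]
knob30 [ 0.42  0.1  -0.1   0.   -1.37 -2.86]
knob60 [ 0.42  0.1  -0.1   0.   -1.37 -2.34]
knob90 [ 0.42  0.1  -0.1   0.   -1.37 -1.82]
knob120 [ 0.42  0.1  -0.1   0.   -1.37 -1.29]
knob150 [ 0.42  0.1  -0.1   0.   -1.37 -0.77]
knob180 [ 0.42  0.1  -0.1   0.   -1.37 -0.25]
```

```bash
python3 - <<'E'
from h import *
q=down(YAW+np.pi)
r.reach(J(-15,-92,130),q)
print("down stop",r.line_to(J(-15,-92,-2.5),velocity=.12,f_stop=8)); st("down")
cv2.imwrite("pics/s2.png",cv2.resize(r.read_camera("scene")[120:300,220:460,::-1],None,fx=3,fy=3,interpolation=cv2.INTER_CUBIC))
E
```

```text
down stop False
down 5.0 [-14.3 -92.1  -1.5] [ 0.4 -0.4  0.4] [-0.01 -0.    0.04] 1.0
```

View pics/s2.png

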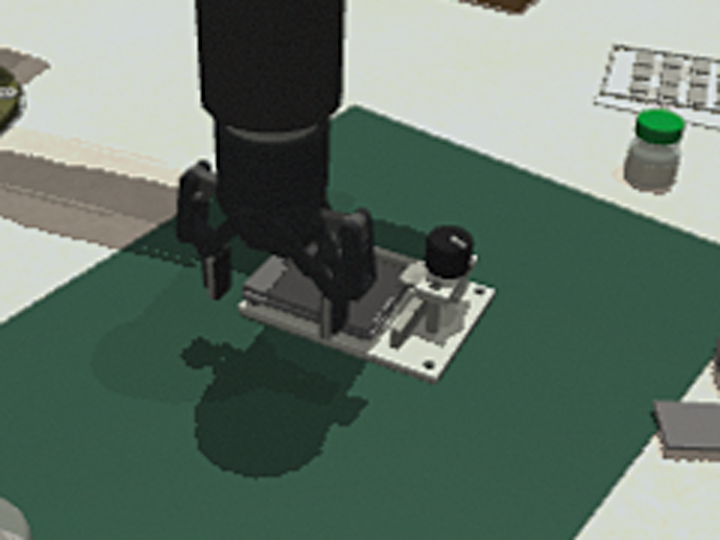

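The scene crop shows both open fingers beside the stack's free -y edge, with tips at (215,290) and (330,330). They are clear of the bridge and the knob at (448,250). Pushing in +y now.

```bash
python3 - <<'E'
from h import *
print(r.line_to(J(-15,-72,-2.5),velocity=.08,f_stop=10)); st()
print(r.line_to(J(-15,-47,-2.5),velocity=.02,f_stop=10)); st()
r.wait(.2); st()
cv2.imwrite("pics/s3.png",cv2.resize(r.read_camera("scene")[150:270,260:420,::-1],None,fx=4,fy=4,interpolation=cv2.INTER_CUBIC))
E
```

```text
False
 5.45 [-14.8 -71.3  -2.3] [-0.1 -0.4 -0. ] [-0.05  0.02  0.05] 0.998
False
 6.85 [-15.  -47.1  -2.5] [ 1.   0.5 -0. ] [ 0.04 -0.04 -0.04] 1.0
 7.05 [-15.  -47.1  -2.5] [ 0.2 -0.5  0.8] [-0.02  0.04 -0.05] 0.998
```

View pics/s3.png

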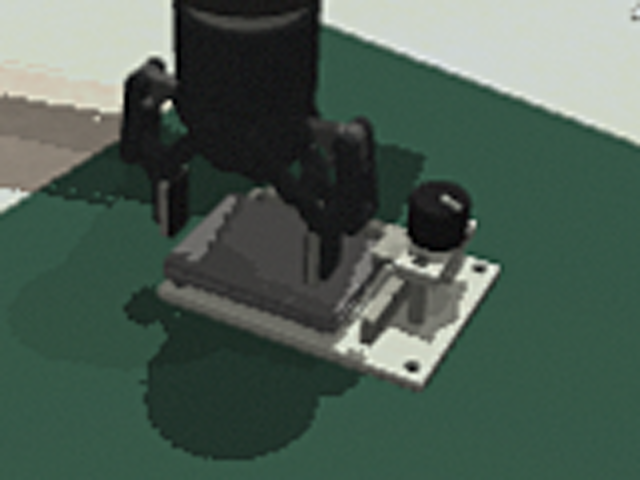

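```bash
python3 - <<'E'
from h import *
p=r.camera_params("scene"); print(-p["R"].T@p["t"])
for x in (27.5,42,-57.5,-72):
  for y in (-36,-58):
    for z in (10,28,40): print(x,y,z,((proj(J(x,y,z),p)-[260,150])*4).round())
for c in [(55,-40,28),(-55,-40,28),(-55,40,28)]: print(c,((proj(J(*c),p)-[260,150])*4).round())
E
```

```text
[ 0.95100334 -0.54414161  0.56123201]
27.5 -36 10 [316. 318.]
27.5 -36 28 [317. 293.]
27.5 -36 40 [318. 277.]
27.5 -58 10 [298. 340.]
27.5 -58 28 [299. 315.]
27.5 -58 40 [300. 298.]
42 -36 10 [339. 326.]
42 -36 28 [340. 301.]
42 -36 40 [341. 285.]
42 -58 10 [321. 348.]
42 -58 28 [323. 323.]
42 -58 40 [324. 307.]
-57.5 -36 10 [188. 273.]
-57.5 -36 28 [188. 249.]
-57.5 -36 40 [188. 233.]
-57.5 -58 10 [169. 293.]
-57.5 -58 28 [169. 269.]
-57.5 -58 40 [168. 253.]
-72 -36 10 [168. 266.]
-72 -36 28 [167. 242.]
-72 -36 40 [166. 225.]
-72 -58 10 [148. 286.]
-72 -58 28 [147. 262.]
-72 -58 40 [147. 245.]
(55, -40, 28) [358. 313.]
(-55, -40, 28) [188. 254.]
(-55, 40, 28) [253. 186.]
```

```bash
python3 - <<'E'
from h import *
p=r.camera_params("scene")
for uv in [(311,225),(321.7,215),(260+172/4,150+237/4),(260+322/4,150+283/4)]:
  for z in (10,28,45): print(uv,z,toj(ray(uv,p,z/1e3)).round(1))
st()
im=r.read_camera("top")[:,:,::-1]; cv2.imwrite("pics/t3.png",cv2.resize(im[150:260,230:370],None,fx=5,fy=5,interpolation=cv2.INTER_CUBIC))
im=r.read_camera("wrist")[:,:,::-1]; cv2.imwrite("pics/w3.png",im)
E
```

```text
(311, 225) 10 [-36.7 -53.5  10. ]
(311, 225) 28 [-25.5 -72.5  28. ]
(311, 225) 45 [-14.9 -90.5  45. ]
(321.7, 215) 10 [-33.2  -7.8  10. ]
(321.7, 215) 28 [-22.2 -28.3  28. ]
(321.7, 215) 45 [-11.7 -47.7  45. ]
(303.0, 209.25) 10 [-84.5 -10.1  10. ]
(303.0, 209.25) 28 [-71.8 -30.5  28. ]
(303.0, 209.25) 45 [-59.8 -49.8  45. ]
(340.5, 220.75) 10 [16.3 -5.5 10. ]
(340.5, 220.75) 28 [ 25.7 -26.1  28. ]
(340.5, 220.75) 45 [ 34.7 -45.5  45. ]
 7.1 [-15.  -47.1  -2.5] [ 0.2 -0.   0.5] [ 0.02  0.   -0.  ] 1.003
```

View pics/t3.png

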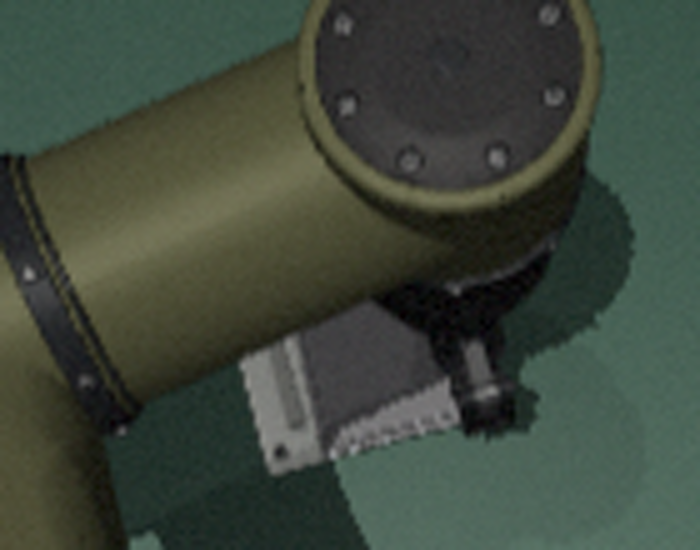

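View pics/w3.png

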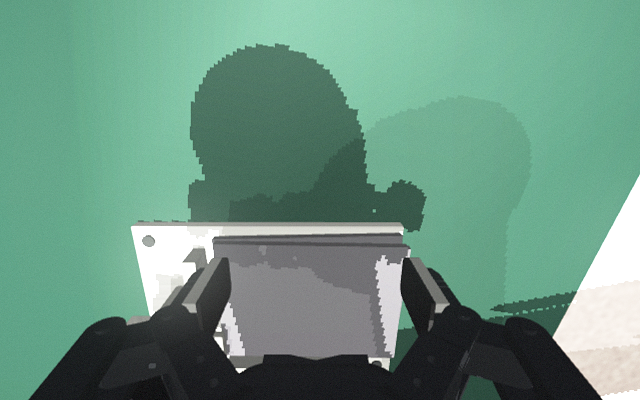

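```bash
python3 - <<'E'
from h import *
p=r.camera_params("wrist"); c=-p["R"].T@p["t"]; print("cam",toj(c))
for u in (245,258,280):
    d=p["R"].T@np.linalg.solve(p["camera_matrix"],[315,u,1.]); print(u,toj(c+d*.15), toj(c+d*.165))
q=r.get_state(); print(Ro.from_quat(q["eef_rot"]).as_matrix().round(3)[:,2])
E
```

```text
cam [ -15.17903487 -129.64910135  179.34441094]
245 [-15.03893011 -59.68207016  44.66383066] [-15.02491964 -52.68536704  31.19577263]
258 [-15.03660101 -53.5097855   46.7520875 ] [-15.02235762 -45.89585392  33.49285516]
280 [-15.03265945 -43.0643807   50.28606061] [-15.0180219  -34.40590864  37.38022558]
[-0. -0. -1.]
```

The tips actually stand at about z 45 mm. Two views agree on this: the scene ray and the wrist view with the 85 mm gap. That is about 35 mm higher than the spec implies, and the push met no contact. I'll back off, shut the fingers and measure where the tips really are relative to the reported TCP.

```bash
python3 - <<'E'
from h import *
r.line_to(J(-15,-100,30),velocity=.2); 
r.grab(20); st("shut")
p=r.camera_params("scene"); im=r.read_camera("scene")[:,:,::-1]
cv2.imwrite("pics/s4.png",cv2.resize(im[130:250,240:400],None,fx=5,fy=5,interpolation=cv2.INTER_CUBIC))
im=r.read_camera("wrist")[:,:,::-1]; cv2.imwrite("pics/w4.png",im)
T=r.get_state()["tool_pos"]
for dz in (0,.013,.03,.047): print(dz,(proj(T+[0,0,dz],p)-[240,130])*5, proj(T+[0,0,dz],r.camera_params("wrist")))
E
```

```text
shut 8.43 [ -15. -100.   30.] [0.1 0.5 0.1] [-0.01 -0.03 -0.02] 0.004
0 [344.25585165 513.54415416] [315.01257855 228.96850072]
0.013 [343.91980316 490.63954554] [314.99769752 237.64319561]
0.03 [343.47068113 460.02799858] [314.97499116 250.87955603]
0.047 [343.01021234 428.64307138] [314.94754327 266.87992326]
```

View pics/s4.png

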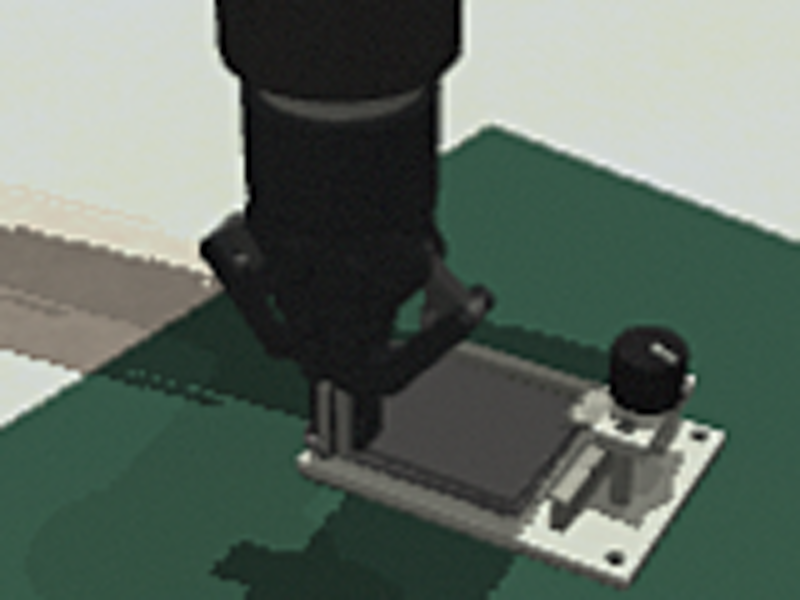

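View pics/w4.png

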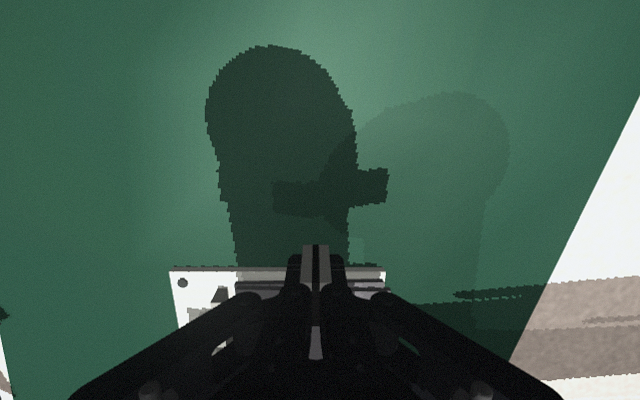

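Shut, the tip's bottom sits at about (345,448) in the crop. That puts it about 35 mm above the reported TCP; when open it is about 47 mm above. I'll confirm with a gentle touch on the bench.

```bash
python3 - <<'E'
from h import *
print(r.line_to(J(-15,-100,-22),velocity=.1,f_stop=5)); st()
print(r.line_to(J(-15,-100,-50),velocity=.015,f_stop=4)); st()
E
```

```text
False
 9.19 [ -14.7 -100.2  -21.5] [-0.8  0.2  1.2] [-0.06 -0.05 -0.02] 0.002
True
 10.29 [ -15.1 -100.   -38. ] [-1.2  0.4  3.6] [0.15 0.27 0.04] 0.004
```

```bash
python3 - <<'E'
from h import *
r.line_to(J(-15,-100,20),velocity=.2)
r.let_go()
print(r.line_to(J(-15,-92,-39.5),velocity=.1,f_stop=8)); st()
print(r.line_to(J(-15,-72,-39.5),velocity=.08,f_stop=10)); st()
print(r.line_to(J(-15,-47,-39.5),velocity=.02,f_stop=8)); st()
r.wait(.1); st()
cv2.imwrite("pics/s5.png",cv2.resize(r.read_camera("scene")[150:270,260:420,::-1],None,fx=4,fy=4,interpolation=cv2.INTER_CUBIC))
im=r.read_camera("wrist")[:,:,::-1]; cv2.imwrite("pics/w5.png",im)
E
```

```text
False
 12.27 [-14.5 -92.2 -38.9] [1.2 0.5 0. ] [ 0.01  0.01 -0.  ] 0.999
False
 12.67 [-14.7 -71.3 -39.1] [-0.1 -0.3  0.5] [-0.03 -0.    0.01] 0.994
True
 13.7 [-15.1 -50.3 -39.5] [ 0.8 -0.9  1.2] [-0.42 -0.23 -0.1 ] 0.999
 13.8 [-15.2 -50.3 -39.8] [ 0.  -2.   1.4] [-0.34 -0.22 -0.05] 1.002
```

View pics/s5.png

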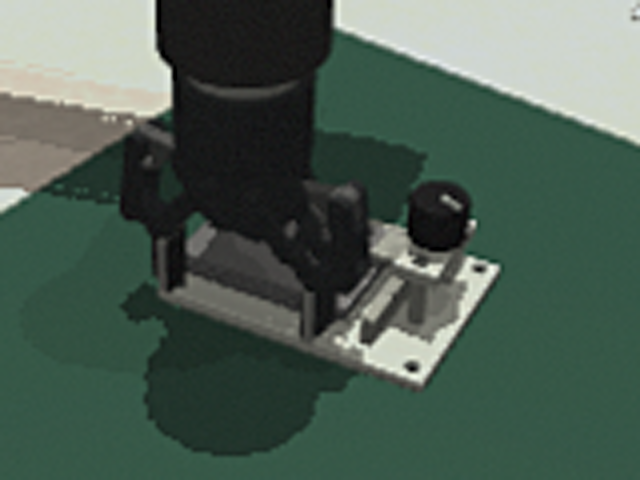

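View pics/w5.png

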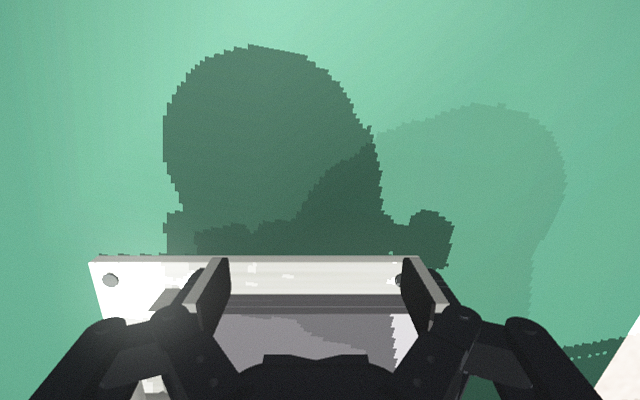

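Contact stopped it at finger face y ≈ -39.3, and home is -40. The scene crop shows both tips bearing on the stack edge. Next is the x push with shut fingers.

```bash
python3 - <<'E'
from h import *
r.line_to(J(-15,-70,-39.5),velocity=.15)
r.line_to(J(-30,-90,40),velocity=.25)
r.grab(20)
q=down(YAW-np.pi/2)
r.reach(J(-105,2,30),q)
print(r.line_to(J(-105,2,-27),velocity=.12,f_stop=8)); st()
print(r.line_to(J(-88,2,-27),velocity=.08,f_stop=10)); st()
print(r.line_to(J(-62,2,-27),velocity=.02,f_stop=8)); st()
r.wait(.1); st()
cv2.imwrite("pics/s6.png",cv2.resize(r.read_camera("scene")[150:270,260:420,::-1],None,fx=4,fy=4,interpolation=cv2.INTER_CUBIC))
im=r.read_camera("wrist")[:,:,::-1]; cv2.imwrite("pics/w6.png",im)
E
```

```text
False
 17.27 [-104.6    1.8  -26.5] [0.2 0.1 1.4] [ 0.    0.04 -0.03] 0.001
False
 17.62 [-87.7   2.  -26.6] [-1.   0.1 -0.5] [ 0.03  0.09 -0.01] -0.002
True
 18.67 [-66.3   1.8 -27.6] [-0.2 -0.2 -0.1] [ 0.01  0.05 -0.04] -0.002
 18.77 [-66.7   1.7 -27.9] [ 0.  -0.3  1.4] [ 0.03 -0.01  0.02] 0.004
```

View pics/s6.png

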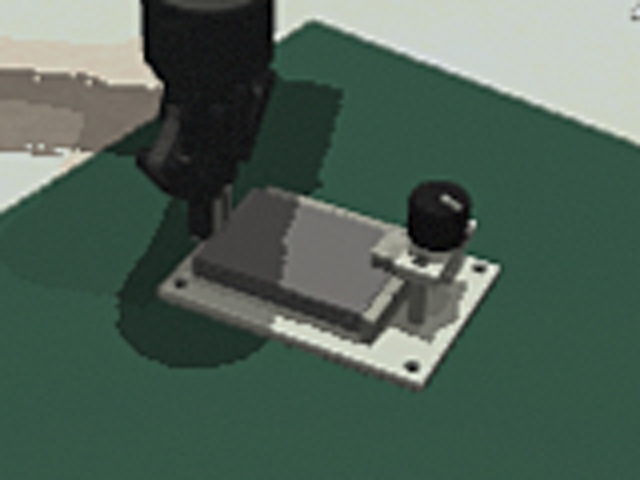

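View pics/w6.png

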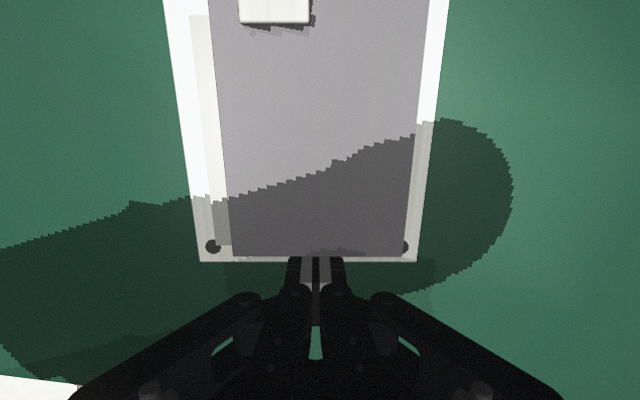

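Both views show a flush stack at the fences, and the stop came at face x ≈ -55.3. I'll lift and measure all four edges from above.

```bash
python3 - <<'E'
from h import *
r.line_to(J(-80,2,-27),velocity=.1)
r.line_to(J(-50,5,150),velocity=.3)
r.wait(.2)
p=r.camera_params("wrist"); im=r.read_camera("wrist")[:,:,::-1]; st()
np.savez("w7.npz",**p); cv2.imwrite("pics/w7.png",im)
cv2.imwrite("pics/w7c.png",cv2.resize(im[0:280,180:460],None,fx=2.1,fy=2.1,interpolation=cv2.INTER_CUBIC))
for x,y,z in [(55,40,28),(55,-40,28),(-55,-40,28),(-55,40,28),(45,40,26),(-50,40,26),(75,15,82),(55,-40,26),(55,48,26)]: print((x,y,z),((proj(J(x,y,z),p)-[180,0])*2.1).round(1))
E
```

```text
20.15 [-50.5   4.9 148.9] [-0.1 -0.4  0.1] [-0.01 -0.02 -0.07] 0.001
(55, 40, 28) [204.  147.6]
(55, -40, 28) [384.7 147.5]
(-55, -40, 28) [373.3 386.3]
(-55, 40, 28) [213.3 386.5]
(45, 40, 26) [205.5 172.1]
(-50, 40, 26) [213.4 375.8]
(75, 15, 82) [254.7  73.7]
(55, -40, 26) [384.  147.9]
(55, 48, 26) [186.6 148. ]
```

View pics/w7c.png

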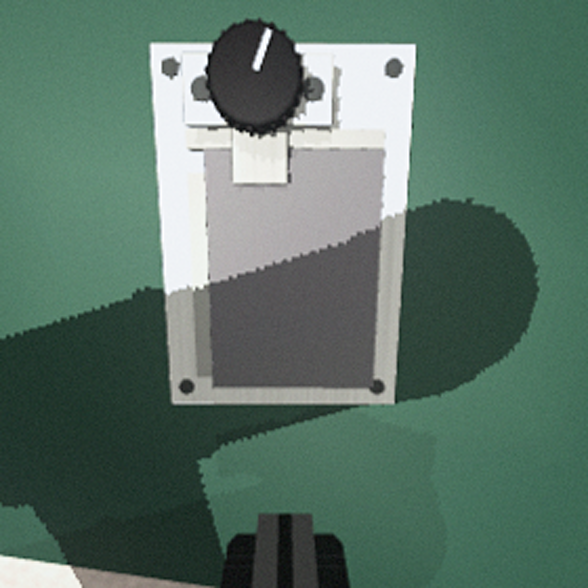

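The top blank's corners (205,149), (384,149), (373,386) and (212,386) match the predicted home corners within 1 to 2 px, which is under 1 mm. The knob centre (255,73) also matches. Now I'll grip the knob.

```bash
python3 - <<'E'
from h import *
r.let_go()
r.line_to(J(75,15,90),velocity=.25)
print(r.line_to(J(75,15,17.6),velocity=.08,f_stop=8)); st()
r.grab(50); r.wait(.2); s=st("gripped"); print(s["joints"].round(3))
cv2.imwrite("pics/s8.png",cv2.resize(r.read_camera("scene")[150:270,260:420,::-1],None,fx=4,fy=4,interpolation=cv2.INTER_CUBIC))
im=r.read_camera("wrist")[:,:,::-1]; cv2.imwrite("pics/w8.png",im)
E
```

```text
False
 22.7 [75.5 15.  18.3] [0.2 0.3 0. ] [ 0.01 -0.04  0.02] 1.002
gripped 23.43 [75.2 15.6 18.1] [-3.7  4.3  4.8] [1.38 1.24 0.03] 0.382
[ 4.200e-01  1.300e-01 -1.400e-01 -1.000e-03 -1.304e+00  1.325e+00]
```

View pics/s8.png

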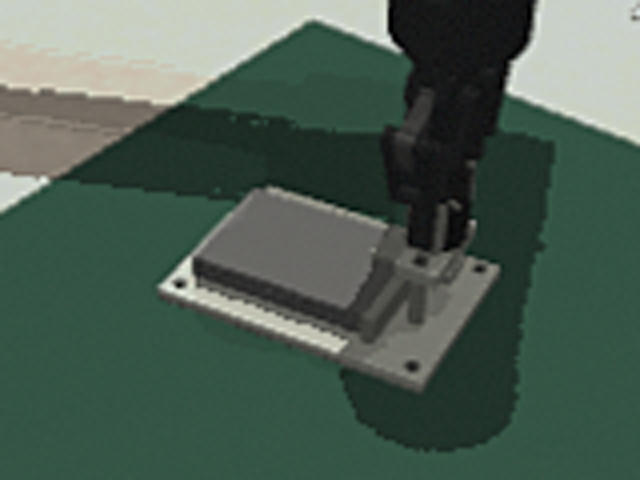

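View pics/w8.png

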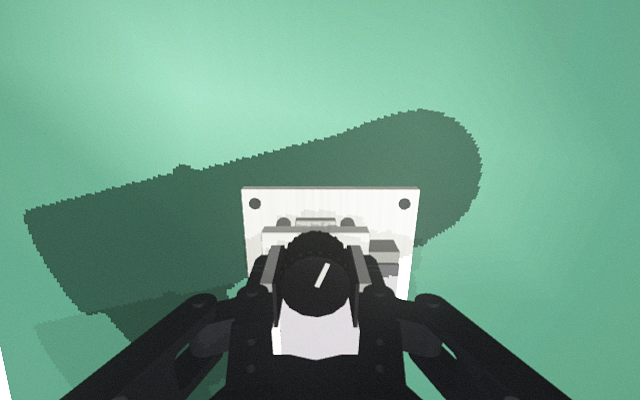

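The knob is gripped: the gap of about 33 mm matches its 34 mm diameter, and the wrist view shows the pads either side of it with the pale line at (322,275). Turning clockwise in steps now, watching the moment.

```bash
cat >> h.py <<'E'
def turn(d):
    j=np.array(r.get_state()["joints"]); 
    return j
E
python3 - <<'E'
from h import *
j0=np.array(r.get_state()["joints"]); np.save("j0.npy",j0)
tot=0
for d in [-.5,-.5,-.5]+[-.12]*12:
    tot+=d; j=j0.copy(); j[5]+=tot; r.set_joints(j)
    s=r.get_state(); print(round(tot,2),round(s["clock"],2),(s["joints"][5]-j0[5]).round(3),s["moment"].round(2),s["ft_force"].round(1),round(s["finger_gap"],3))
    if abs(s["moment"][2])>.3: break
cv2.imwrite("pics/w9.png",r.read_camera("wrist")[:,:,::-1])
E
```

```text
-0.5 24.08 -0.497 [ 0.88  0.76 -0.03] [-2.7  0.6  2.8] 0.381
-1.0 24.63 -0.996 [0.86 0.74 0.  ] [-2.4  3.1  2.5] 0.38
-1.5 25.18 -1.496 [ 0.82  0.78 -0.01] [-2.4  2.9  2.2] 0.385
-1.62 25.43 -1.615 [ 0.83  0.76 -0.09] [-1.8  2.9  3.7] 0.381
-1.74 25.68 -1.734 [ 0.8   0.76 -0.05] [-2.8  2.8  3.4] 0.377
-1.86 25.93 -1.853 [ 0.8   0.8  -0.03] [-3.6  3.9  2.3] 0.379
-1.98 26.18 -1.973 [ 0.83  0.9  -0.02] [-3.7  3.3  5.8] 0.38
-2.1 26.43 -2.093 [ 0.81  0.87 -0.07] [-3.7  2.2  4.3] 0.38
-2.22 26.68 -2.213 [ 0.8   0.99 -0.08] [-2.9  2.8  4.3] 0.379
-2.34 26.93 -2.333 [ 0.83  1.04 -0.06] [-4.1  2.6  4. ] 0.38
-2.46 27.18 -2.453 [ 0.81  1.09 -0.02] [-3.5  3.3  4.4] 0.383
-2.58 27.43 -2.573 [ 0.81  1.14 -0.04] [-3.9  2.6  3.3] 0.379
-2.7 27.68 -2.693 [ 0.79  1.24 -0.11] [-4.4  1.8  4.1] 0.383
-2.82 27.93 -2.813 [ 0.74  1.03 -0.06] [-2.6  2.7  3.7] 0.383
-2.94 28.18 -2.933 [ 0.91 -0.21 -0.05] [-0.6  3.8  1.4] 0.381
```

View pics/w9.png

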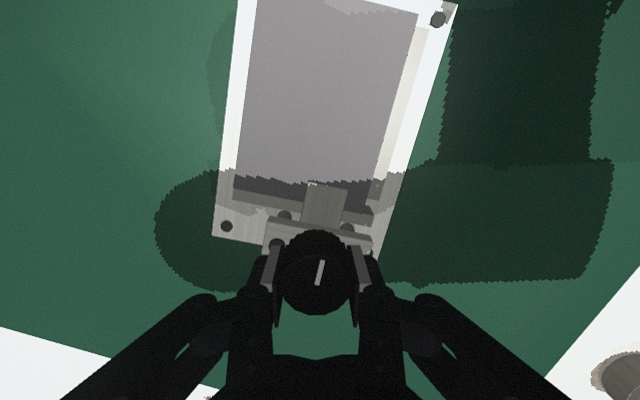

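The pale line has moved within the gripper view, from about 20° to about 10°, so the pads slipped late on. That suggests the seat was reached. I'll check by measuring the line angle and turning a little more.

```bash
cat >> h.py <<'E'
def lineang(im,p):
    c=im[250:300,290:348].astype(int); m=(c.min(2)>110).astype(np.uint8)
    n,l,stt,_=cv2.connectedComponentsWithStats(m); 
    best=[i for i in range(1,n) if 15<stt[i,4]<400]
    i=max(best,key=lambda i:stt[i,4]); ys,xs=np.nonzero(l==i)
    W=np.array([ray((x+290,y+250),p,.082)[:2] for x,y in zip(xs,ys)])*1e3
    vx,vy,a,b=cv2.fitLine(W.astype(np.float32),cv2.DIST_L2,0,.01,.01).ravel()
    return np.degrees(np.arctan2(vy,vx)), toj([a/1e3,b/1e3,.082]).round(1), len(xs)
E
python3 - <<'E'
from h import *
j0=np.load("j0.npy")
p=r.camera_params("wrist")
a8=lineang(cv2.imread("pics/w8.png"),p); a9=lineang(cv2.imread("pics/w9.png"),p); print(a8,a9)
for tot in (-3.06,-3.2):
    j=j0.copy(); j[5]+=tot; r.set_joints(j); r.wait(.1)
    p=r.camera_params("wrist"); im=r.read_camera("wrist")[:,:,::-1]; cv2.imwrite("pics/w10_%d.png"%(-tot*100),im)
    st(str(tot)); print("world line",lineang(im,p))
E
```

```text
(np.float32(-0.5308649), array([69.1, 17.4, 82. ]), 148) (np.float32(9.922399), array([67.8, 16. , 82. ]), 101)
-3.06 28.63 [75.6 15.6 18.1] [2.7 2.8 0.7] [ 0.99 -0.98 -0.01] 0.375
world line (np.float32(10.1669), array([67.7, 15.9, 82. ]), 99)
-3.2 29.04 [75.2 15.6 18.1] [ 2.6  2.5 -0. ] [ 0.87 -0.76  0.08] 0.381
world line (np.float32(11.110165), array([67.8, 15.6, 82. ]), 98)
```

Seated: the line stays at 10–11° in world while the tool turns another 0.27 rad. That is also the jig x direction. Now backing off a quarter turn and checking the line.

```bash
python3 - <<'E'
from h import *
j0=np.load("j0.npy")
for tot in (-2.68,-2.16,-1.63):
    j=j0.copy(); j[5]+=tot; r.set_joints(j)
r.wait(.3)
p=r.camera_params("wrist"); im=r.read_camera("wrist")[:,:,::-1]; cv2.imwrite("pics/w11.png",im)
st(); print("world line",lineang(im,p))
cv2.imwrite("pics/s11.png",cv2.resize(r.read_camera("scene")[150:270,260:420,::-1],None,fx=4,fy=4,interpolation=cv2.INTER_CUBIC))
for c in [(55,40,28),(-55,-40,28),(55,-40,28),(-55,40,28)]: print(c,proj(J(*c),p).round(1),((proj(J(*c),r.camera_params("scene"))-[260,150])*4).round())
E
```

```text
31.1 [75.2 15.7 18.1] [ 1.2  4.6 -0.3] [ 1.65 -0.73 -0.09] 0.382
world line (np.float32(-80.168365), array([75. ,  8.6, 82. ]), 98)
(55, 40, 28) [347.9 267.2] [415. 238.]
(-55, -40, 28) [538.6 133.3] [188. 254.]
(55, -40, 28) [344.3 145.2] [358. 313.]
(-55, 40, 28) [516.7 258. ] [253. 186.]
```

View pics/w11.png

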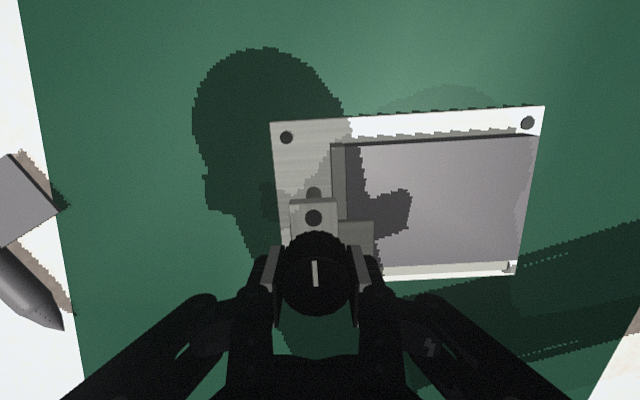

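View pics/s11.png

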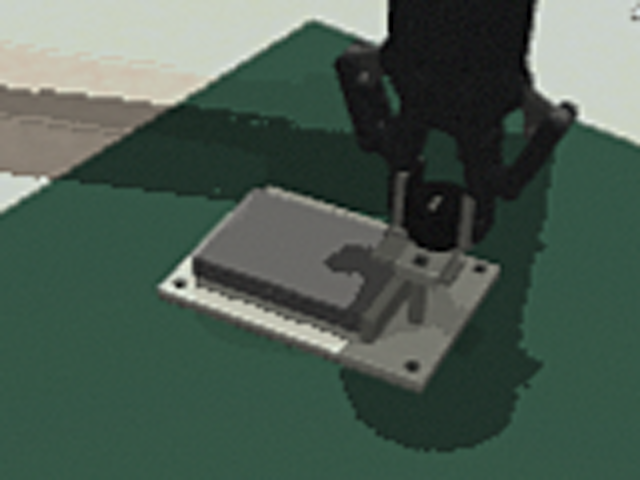

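The line now reads 99.8°, which is 89–90° counter-clockwise from the seat. The stack corners at (540,135) and (346,145) are still within about 2 px of home. Handing in while gripping.

```bash
python3 - <<'E'
from h import *
r.finish_job()
E
```

```text
the job is handed in; nothing more can be done
```

The job is handed in at about 31 s of the 72 s allowed, with the gripper still holding the thumbscrew. No verdict is reported, so the result below rests on my own checks.

- **Blanks:** I pushed the stack home against the side fence with open fingers, then against the far fence with shut fingers. The pushes stopped on contact about 0.7 mm (side) and 0.3 mm (far) from the expected home positions. The top blank's four corners matched home within 1–2 px, roughly 1 mm. I judged the lower two only by their flush edges in the side views.
- **Thumbscrew:** I turned it clockwise until it seated. At the seat, the pale line stayed at 10–11° while the tool turned another 0.27 rad.
- **Back-off:** I then backed it off. The line moved to 99.8°, about 89–90° from the seat, or roughly 1.56 rad.
- **Final state:** The gap reading was 0.382, unchanged from when I first gripped the 34 mm knob. The stack was still within about 2 px of home. I never worked near the jar or the bottles, but took no final picture to check them.

**What disagreed:**
- **Fingertip height:** The real fingertips sit about 37 mm above the TCP that the robot reports. My first side push therefore passed over the stack without touching it. I confirmed the offset in two camera views and with a touch on the bench, then corrected for it.
- **Seat detection:** The moment about the vertical axis never showed the seat, so I identified it from the pale line instead.

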